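# Pull the filter cartridge out of a deep housing with the lifting key

### The job

Use the lifting key from its stand to retrieve the filter cartridge from the bottom of the deep, narrow water filter housing: put the key's cross bar through the cartridge's slot, press it down against the springs, turn it clockwise (seen from above) until it locks, and draw the cartridge out. Stand the cartridge upright on the chopping board, free the key by pressing and turning it back, and hang the key in its stand again. Press firmly but gently, never with much more force than the springs need, and leave the mug, the salt shaker and the garlic where they are.

Things in the scene. Friction and masses are not known exactly. Their poses are not given: they have to be found in the camera images.
- housing: water filter housing, fixed white square tube open at the top, 66 x 66 mm outside, 150 mm tall, well 50 x 50 mm inside. Origin: centre of its underside on the worktop, z up. In the well a sprung seat carries the cartridge: seat top 26 mm high, it sinks 18 mm at most, spring 0.8 N per mm after a first 2.4 N (which includes the cartridge's weight).
- cartridge: loose white square filter cartridge, 44 x 44 x 50 mm, 0.1 to 0.2 kg, standing in the well. Origin: centre of its underside; x along the slot in its top. Inside, 5.5 mm below the underside of its 4 mm top plate, is a sprung plunger (first moves at 4 N, then 0.8 N per mm, 10 mm travel). Two studs hang 4 mm below the top plate; the key's bar turns past them only while pressed under them.
- cartridge_slot (a point): centre of the slot in the cartridge's top face, 50 mm above its underside, 74 mm below the housing's mouth at the start; slot 30 mm along the cartridge's x, 10 mm wide. Turning the key needs a push of about 8 N; 9 to 10 N is good (on the board without the weight of the cartridge); at 12 N the plunger is at its stop. To free the key, stand the cartridge on a surface, press the same way, turn back, lift.
- key: loose lifting key, 161 mm tall, 0.09 kg, upright in its stand. Origin: centre of the underside of the cross bar at its foot; bar 24 mm along the key's x, 6 mm wide, 6 mm high; 7 mm shank; black guard disc, 40 mm across, 115 to 119 mm above the origin. Turned clockwise from above by 70 degrees (66 to 73, hard stop) from the slot, the bar rises behind the studs when the push is eased, and is locked.
- key_handle (a point): centre of the key's flat black handle, 140 mm above the key's origin; handle 36 mm wide along the key's x, 14 mm thick along its y (grasp across this), from 119 to 161 mm above the key's origin
- stand: fixed grey upright tube that holds the key, 125 mm tall, 48 mm across outside, 34 mm inside, foot 68 mm across. Origin: centre of its underside on the worktop.
- stand_rim (a point): centre of the stand's open top, 125 mm above the worktop. The key hangs through it, its guard disc resting on the rim (key origin 10 mm above the worktop).
- chopping_board: wooden chopping board lying on the worktop, fixed, 200 mm along its x, 300 mm along its y, 22 mm thick. Origin: centre of its underside.
- tea_mug: white mug, 101 mm tall, bystander. Origin: underside.
- salt_shaker: glass salt shaker, 90 mm tall, 44 mm across, bystander. Origin: underside.
- garlic: bulb of garlic, 55 mm, bystander. Origin: underside.
Not all that is in view belongs to the job. What is shaped like the cartridge but purple is not meant.

How it is judged:
By the outcome, as a careful person would: the job done as asked, in the order asked, and still so for the second after the job is handed in, with the robot touching nothing.
It also fails if it takes over 72 s, if anything falls off the work surface, if the arm or the gripper's body presses on something with over 40 N, if the wrist force passes 120 N, or if a joint passes its speed limit or range.

### The arm

A 7-joint arm with a two-finger parallel gripper is mounted at the origin on a cart in front of the work surface, level with it; the furniture and walls round the work are solid. World frame = base frame: x ahead of the robot, y to its left, z up, the work surface at z = 0. Lengths are in mm, angles in rad, forces in N, time in s.
With the tool pointing down it reaches from about 375 to 925 mm from the base axis. Payload 3.1 kg.
Tool frame: the origin (TCP) lies on the centre line of the jaws, within the pads' length; the fingertips stand 19 mm ahead of it and the grasp point (between the pads) is the TCP (manip.tip_reach is the distance from the TCP to the fingertips, in mm); z points along the fingers, y is the line along which they close (so a half turn about z gives the same grasp; the last joint's range is limited). The gripper opens to 85 mm and grips with 20 to 120 N. Pads are 22 mm wide; open, the fingers measure 114 mm over their backs; the gripper's body (76 mm by 85 mm) begins 54 mm behind the grasp point. The pads swing forward as they close: fully open they stand 13 mm farther back than shut.
Start: joints at [-1.42, 0.383, 0.044, 1.598, -0.018, 1.161, -0.05], TCP at [160.033, 629.994, 212.169] pointing down, gripper open.
Joint ranges: [-2.61, 2.61], [-0.41, 2.15], [-1.48, 1.57], [0, 2.5], [-1.57, 4.71], [0.05, 1.97], [-2.85, 2.85]. Speed limits (rad/s): [2.79, 2.79, 3.14, 3.14, 3.14, 3.14, 3.14].

### API

Orientations are given as a rotation vector (axis times angle).
In Python, from workcell import manip gives the robot as it stands.
- The arm moves only by the shell command python3 -m pendant 'ROWS' [OPENING] [FORCE]. ROWS is text: rows parted by semicolons, each of 4 numbers parted by spaces: the shift along the world's x, y, z each as a share of 25 mm, from -1 to 1, then the turn about the world's z as a share of 2 pi rad, from -1 to 1. In form: x y z twist; .... A call has exactly 10 rows; each row shifts and turns the commanded pose from where the row before left it; what a row does not reach is not made up. A row lasts 1/10 s, in which the tool goes at most 50 mm and 8.59 degrees, less where a joint would pass 70% of its speed; a pose out of reach is approached as far as the arm can. A call with a number of a shift or a turn outside -1 to 1 is refused whole. A call with a gripper value outside its range is refused whole. OPENING is the closure, from 0 (fully open) to 1 (shut), set as the call begins (- or left out, the last holds). The fingers move at their own pace and stop on an object; FORCE is the grip in N (left out, the last holds). Time passes only in rows, so rows that do not move let the fingers close, or fill a call up. It gives the time, the measured TCP pose, the force, the opening and the grip force at its end, in the units of the state.
- manip.get_state(): the state, without advancing time (a new reading comes with each control period).
- manip.capture(name): name is "scene" or "top"; returns (picture, depth): 400x640x3 uint8, red, green, blue; 400x640 float32, mm along the optical axis (not along the pixel's ray), 0 where there is no reading.
- manip.calibration(name): a dict with "camera_matrix" (3x3 intrinsics, pixels), "k1" (the pictures are not rectified: a ray, as slopes to the right and down, at radius r is drawn at 1 + k1 r^2 times it, then the intrinsics apply), "position" and "orientation" of the camera in the world. Camera axes: x right, y up, looking along -z (the intrinsics and any distortion apply to the point x, -y, -z); pixel columns grow to the right and rows downward; lengths in mm; the calibration is good to about 2 mm. A picture is of the moment at which its call begins. calibration takes no time and is no camera call.
- manip.sign_off(): hands the job in; it is judged then, once.
The state is a dict: "clock": time; "joint_positions": joint angles; "qvel": joint speeds; "joint_torque": joint torques, N m; "position": TCP position; "tcp_rot": TCP orientation; "wrist_force": force on the tool from outside, world axes, zero at the start; "moment": the same for the moment, N m; "width": opening from 0.0 (shut) to 1.0 (fully open); "finger_force": force on a finger pad.
Only numpy, scipy, OpenCV 4.12 (cv2) and the standard library are available. Lean on these libraries where they do the work, as an engineer would, in place of code of your own. Each camera call takes 0.05 s, during which the arm holds its last target. There are 200 camera calls.

## Working session

There is one attempt and no reset: what is moved stays moved. The work goes in short steps, Python scripts to look and compute and a shell command to move; the robot and the scene stay as the last step left them, time stands still between calls to the robot, and variables do not carry over. Pictures are saved under pics/ and viewed, at most 10 in all, crops included, and the job is handed in when it is done.

```bash
ls; mkdir -p pics
cat > h.py <<'E'
import numpy as np, cv2
from workcell import manip
from scipy.spatial.transform import Rotation as R
def cloud(name):
    im,d=manip.capture(name); c=manip.calibration(name)
    K=np.array(c["camera_matrix"],float); k1=c["k1"]
    h,w=d.shape; u,v=np.meshgrid(np.arange(w),np.arange(h))
    p=cv2.undistortPoints(np.stack([u,v],-1).reshape(-1,1,2).astype(np.float64),K,np.array([k1,0,0,0.])).reshape(h,w,2)
    P=np.stack([p[...,0]*d,-p[...,1]*d,-d],-1)
    o=np.array(c["orientation"],float); M=R.from_rotvec(o).as_matrix() if o.size==3 else o.reshape(3,3)
    W=P@M.T+np.array(c["position"]); W[d==0]=np.nan
    return im,d,W
def save(im,f): cv2.imwrite(f,im[...,::-1])
E
python3 - <<'E'
from h import *
for n in("scene","top"):
    im,d,W=cloud(n); save(im,f"pics/{n}0.png"); np.savez(f"{n}0.npz",im=im,W=W); print(manip.calibration(n))
print(manip.get_state())
E
```

```text
pics
{'camera_matrix': array([[470.68187228,   0.        , 325.31698359],
       [  0.        , 470.68187228, 196.21241464],
       [  0.        ,   0.        ,   1.        ]]), 'k1': -0.1325341827964829, 'position': array([-560.86729879,  578.2630082 ,  760.50016998]), 'orientation': array([ 0.62337515, -1.16355623, -1.85262036])}
{'camera_matrix': array([[385.79973534,   0.        , 323.6674066 ],
       [  0.        , 385.79973534, 198.76760347],
       [  0.        ,   0.        ,   1.        ]]), 'k1': -0.03224714919516625, 'position': array([359.85222226, -97.96060212, 990.10596   ]), 'orientation': array([ 0.16205368, -0.1230715 , -1.54284616])}
{'clock': 0.1, 'joint_positions': array([-1.41979662,  0.3837535 ,  0.04382638,  1.59943091, -0.01790268,
        1.16121008, -0.04989127]), 'qvel': array([ 7.55864622e-04, -9.51797857e-04, -8.49260739e-04, -3.08906208e-03,
       -7.40582846e-05,  2.38660296e-05, -2.94657731e-05]), 'joint_torque': array([ 3.17380851e-03, -4.34726608e+01,  1.02934644e+00, -2.50453591e+01,
        1.07906089e-02,  5.44844006e-03,  1.31718969e-05]), 'position': array([159.8291839 , 629.10388389, 210.9060326 ]), 'tcp_rot': array([-0.38963302, -3.11715389,  0.0037743 ]), 'wrist_force': array([-0.345084  , -0.79605611, -0.60529171]), 'moment': array([-0.04600142,  0.07465576, -0.00087079]), 'finger_force': 0.0, 'width': 0.9966332931876549}
```

View pics/scene0.png

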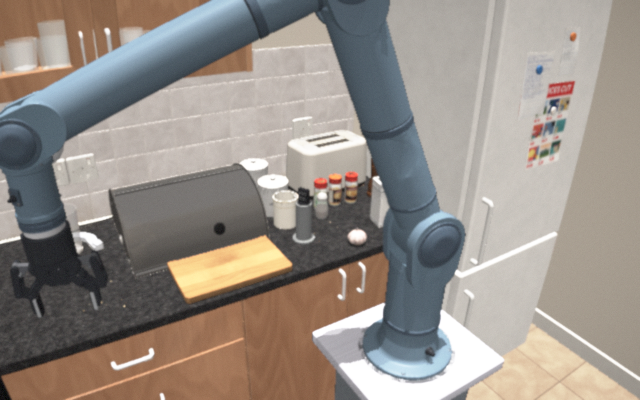

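View pics/top0.png

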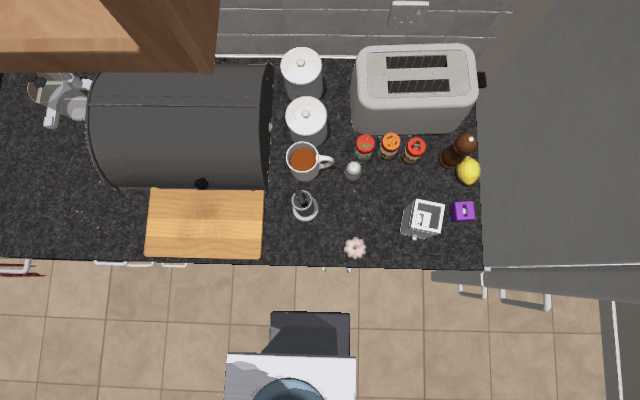

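The top view shows the stand and key at about (303,203), the housing at (425,218), the board at (205,222), the mug at (303,160), the salt shaker at (353,171) and the garlic at (355,247). The purple decoy is at (464,211).

Run:
```python
from h import *
z=np.load("top0.npz"); im,W=z["im"],z["W"]
a=cv2.resize(im[180:235,270:335],None,fx=6,fy=6,interpolation=cv2.INTER_CUBIC)
b=cv2.resize(im[190:245,395:460],None,fx=6,fy=6,interpolation=cv2.INTER_CUBIC)
save(np.hstack([a,b]),"pics/crop0.png")
def box(m,n):
    p=W[m][:,:2].astype(np.float32); r=cv2.minAreaRect(p); print(n,len(p),r,np.median(W[m][:,2]))
v,u=np.mgrid[:400,:640]; Z=W[...,2]
def reg(u0,u1,v0,v1): return (u>=u0)&(u<u1)&(v>=v0)&(v<v1)
box(reg(400,452,190,245)&(Z>140)&(Z<160),"housing rim")
box(reg(405,450,195,240)&(Z>60)&(Z<95),"cart top")
box(reg(280,330,180,225)&(Z>140)&(Z<190),"handle")
box(reg(280,330,180,225)&(Z>118)&(Z<136),"rim/disc")
box(reg(280,330,180,225)&(Z>3)&(Z<20),"foot")
box(reg(140,270,182,265)&(Z>16)&(Z<28),"board")
box(reg(340,375,230,262)&(Z>10),"garlic")
box(reg(280,335,140,185)&(Z>90),"mug")
box(reg(343,365,155,186)&(Z>50),"salt")
box(reg(452,478,200,224)&(Z>30),"purple")
box(reg(80,272,60,200)&(Z>60),"breadbin")
print(np.round(W[140:190:6,200]))
hm=reg(280,330,180,225)&(Z>130)
print(np.round(np.c_[u[hm],v[hm],W[hm]]).astype(int)[::3])
```

```text
housing rim 444 ((482.53741455078125, -303.90771484375), (67.07386779785156, 66.19116973876953), 78.85590362548828) 148.90094529032717
cart top 395 ((482.05548095703125, -302.5903015136719), (64.73951721191406, 64.4900131225586), 79.60893249511719) 75.7340031027453
handle 118 ((516.0294189453125, -23.592802047729492), (35.82132339477539, 14.352614402770996), 24.818315505981445) 169.60266095949885
rim/disc 229 ((516.2417602539062, -22.495136260986328), (44.745853424072266, 45.947391510009766), 2.4829142093658447) 126.98597193112232
foot 231 ((533.330078125, -18.172008514404297), (113.49250030517578, 123.4032974243164), 1.4562466144561768) 6.802923246535329
board 8042 ((472.0984802246094, 237.6387939453125), (196.3778076171875, 334.52862548828125), 3.084226369857788) 19.98311401020078
garlic 366 ((416.10565185546875, -151.46743774414062), (52.123939514160156, 52.71998977661133), 1.4014616012573242) 35.258645211535224
mug 255 ((622.6649780273438, -22.99591064453125), (90.20500183105469, 77.92538452148438), 54.329498291015625) 97.25897997822676
salt 215 ((618.0977783203125, -146.35577392
[... 897 characters left out ...]
 -22 168]
 [302 195 517 -29 173]
 [298 196 516 -20 168]
 [301 196 516 -26 171]
 [309 196 524 -41 130]
 [297 197 513 -18 171]
 [300 197 513 -24 173]
 [303 197 513 -31 173]
 [299 198 511 -22 170]
 [302 198 511 -29 169]
 [298 199 509 -20 171]
 [301 199 509 -26 170]
 [304 199 509 -33 170]
 [299 200 507 -22 168]
 [302 200 507 -29 169]
 [305 200 507 -35 168]
 [299 201 505 -22 169]
 [302 201 504 -29 172]
 [305 201 505 -35 171]
 [299 202 503 -22 167]
 [302 202 503 -29 169]
 [305 202 503 -35 167]
 [302 203 501 -29 168]
 [305 203 502 -35 161]
 [300 204 499 -24 167]
 [304 204 501 -32 154]
 [307 204 505 -37 130]
 [301 205 499 -26 154]
 [304 205 501 -31 143]
 [301 206 499 -24 137]
 [304 206 500 -31 133]]
```

View pics/crop0.png

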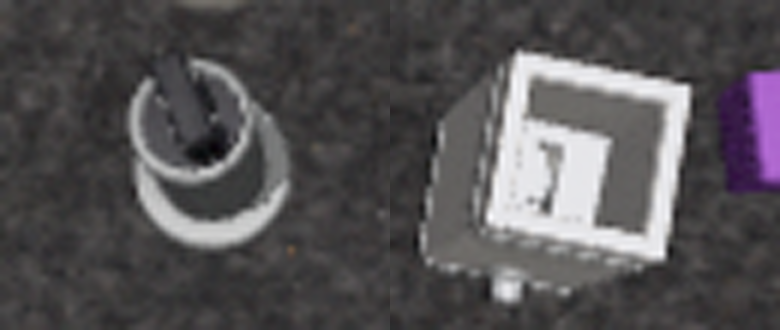

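```bash
python3 -m pendant '0.6 -1 0.1 0.0109;0.6 -1 0.1 0.0109;0.6 -1 0.1 0.0109;0.6 -1 0.1 0.0109;0.6 -1 0.1 0.0109;0.6 -1 0.1 0.0109;0.6 -1 0.1 0.0109;0.6 -1 0.1 0.0109;0.6 -1 0 0.0109;0.6 -1 0 0.0105' 0.5 60
python3 - <<'E'
from h import *
z=np.load("top0.npz"); im,W=z["im"],z["W"]; Z=W[...,2]
v,u=np.mgrid[:400,:640]
np.set_printoptions(linewidth=250)
print("gray");print(im[208:232,410:436].mean(-1).astype(int))
print("Z");print(np.nan_to_num(Z[208:232,410:436]).astype(int))
c=manip.calibration("top");K=c["camera_matrix"];M=R.from_rotvec(c["orientation"]).as_matrix()
def onz(px,py,h):
    p=cv2.undistortPoints(np.array([[[px,py]]],float),K,np.array([c["k1"],0,0,0.]))[0,0]
    r=M@np.array([p[0],-p[1],-1]); t=(h-c["position"][2])/r[2]; return c["position"]+t*r
for q in[(421.8,219.5),(422.9,213.5),(420.8,225.3)]: print(q,onz(*q,76))
# stand foot / rim from image: stand rim ring fit
m=(u>285)&(u<325)&(v>180)&(v<225)&(Z>121)&(Z<129.0)&(im.mean(-1)>110)
p=W[m][:,:2]; A=np.c_[2*p,np.ones(len(p))]; s=np.linalg.lstsq(A,(p**2).sum(1),rcond=None)[0]
print("rim circle",s[:2],np.sqrt(s[2]+s[:2]@s[:2]),len(p))
E
```

```text
clock: 1.1
position: [310.3, 378.5, 231.8]
tcp_rot: [0.68, -3.067, 0.001]
wrist_force: [-0.8, 0.6, -0.5]
width: 0.498
finger_force: 0.0
gray
[[ 95  77 130  99 220 230 230 191 106 105 107 105 106 106 106 105 104 107 104 105 107 107 104 104 102 105]
 [ 89  98 106  89 229 231 230 151 139 106 104 106 103 106 105 107 107 103 102 103 103 104 103 101 104 102]
 [ 91 133  91  95 230 231 231 209 218 193 191 138 137 103 102 102 102 102 100 103 100 105 102 102 102  99]
 [ 89 162  98 131 231 231 231 202 231 226 226 219 219 215 191 134 133 102 100 102 103 103 101 102  98  97]
 [ 74 149  99 163 230 231 230 224 230 230 230 230 231 231 225 219 218 215 191 166 134  99  98 101  96  93]
 [ 80 143 100 207 230 231 224 231 230 213 178 212 215 231 230 230 231 230 225 221 216 188  96  96  97  99]
 [ 76 114  87 192 231 231 213 231 230 205 122 143 146 165 230 230 231 231 231 230 226 158  97  96  97  93]
 [ 94  94  86 221 231 230 198 230 231 225 216 147 135 151 231 231 231 230 231 231 226 137  96  97  94  95]
 [132  93  88 230 231 230 217 231 230 230 229 157 154 158 231 230 231 231 230 230 226 109  98  96  94  
[... 3717 characters left out ...]
0 150 147  75  85  98 107 116 125]
 [129 131 134 140 142 145 148 146 148 150 149 148 147 152 148 147 150 148 146 149 150 150 149 149 119 125]
 [116 126 127 129 130 129 131 135 141 142 144 145 146 150 149 150 149 149 149 150 149 149 148 148 150 145]
 [ 96 102 104 106 114 113 128 130 132 127 130 133 136 137 143 144 147 149 150 147 148 148 149 147 150 149]
 [ 80  84  89  91  93  96 102 104 105 111 113 127 130 125 129 128 131 137 141 146 147 149 150 147 149 149]]
(421.8, 219.5) [ 482.77755775 -307.59078006   76.        ]
(422.9, 213.5) [ 497.24997275 -310.49676729   76.        ]
(420.8, 225.3) [ 468.8658152  -304.95037445   76.        ]
rim circle [516.28243277 -23.47235299] 21.36017067615209 94
```

```bash
python3 -m pendant '0.6 -1 0 0;0.6 -1 0 0;0.6 -1 0 0;0.6 -1 0 0;0.6 -1 0 0;0.6 -1 0 0;0.6 -1 0 0;0.6 -1 0 0;0.6 -1 0 0;0.6 -1 0 0'
python3 -m pendant '0.45 -1 0 0;0.45 -1 0 0;0.45 -1 0 0;0.45 -1 0 0;0.45 -1 0 0;0 -0.6 0 0;0 -0.5 0 0;0 -0.04 0 0;0 0 0 0;0 0 0 0'
```

```text
clock: 2.1
position: [460.0, 128.7, 231.8]
tcp_rot: [0.676, -3.067, 0.0]
wrist_force: [-0.2, 0.5, -0.5]
width: 0.5
finger_force: 0.0
clock: 3.1
position: [516.1, -22.0, 232.0]
tcp_rot: [0.679, -3.067, -0.001]
wrist_force: [0.1, 0.0, 0.6]
width: 0.498
finger_force: 0.0
```

```bash
python3 -m pendant '0 -0.03 -0.5 0;0 0 -0.5 0;0 0 -0.5 0;0 0 -0.5 0;0 0 -0.5 0;0 0 -0.3 0;0 0 -0.2 0;0 0 -0.12 0;0 0 0 0;0 0 0 0'
python3 -m pendant '0 0 0 0;0 0 0 0;0 0 0 0;0 0 0 0;0 0 0 0;0 0 0 0;0 0 0 0;0 0 0 0;0 0 0 0;0 0 0 0' 1 60
python3 - <<'E'
from h import *
im,d,W=cloud("scene"); a=cv2.resize(im[150:270,240:360],None,fx=5,fy=5,interpolation=cv2.INTER_CUBIC)
save(a,"pics/grasp.png"); print({k:np.round(x,2) for k,x in manip.get_state().items()})
E
```

```text
clock: 4.1
position: [516.7, -24.3, 154.6]
tcp_rot: [-0.675, 3.067, -0.0]
wrist_force: [0.2, -0.3, -0.9]
width: 0.504
finger_force: 0.0
clock: 5.1
position: [516.3, -24.3, 154.1]
tcp_rot: [0.676, -3.068, 0.0]
wrist_force: [-0.6, 0.7, -0.1]
width: -0.001
finger_force: 0.0
{'clock': np.float64(5.15), 'joint_positions': array([-0.54,  0.21,  0.57,  1.99, -0.14,  0.97,  2.1 ]), 'qvel': array([-0., -0., -0.,  0.,  0.,  0.,  0.]), 'joint_torque': array([ 0.000e+00, -2.780e+01,  3.100e+00, -2.227e+01,  1.000e-02,
        0.000e+00,  0.000e+00]), 'position': array([516.28, -24.25, 154.15]), 'tcp_rot': array([ 0.68, -3.07,  0.  ]), 'wrist_force': array([-0.58, -0.4 ,  0.31]), 'moment': array([-0.  , -0.  , -0.01]), 'finger_force': np.float64(0.0), 'width': np.float64(0.0)}
```

View pics/grasp.png

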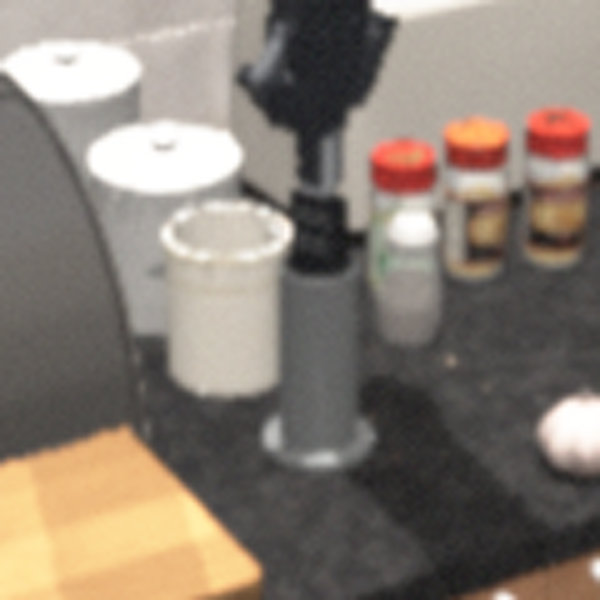

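The crop shows the shut fingers ending at about (320,190), just above the whole handle (320,195–265). So the grasp missed, and I'll check heights with depth.

Run:
```python
from h import *
np.set_printoptions(linewidth=250,suppress=True)
im,d,W=cloud("scene")
for r in range(168,212,2): print(r, [tuple(np.round(W[r,c]).astype(int)) if np.isfinite(W[r,c]).all() else 0 for c in (300,302,304,306,308)], im[r,304])
print(np.load("scene0.npz")["W"][188:204:2,304].round())
im2,d2,W2=cloud("top"); save(cv2.resize(im2[150:260,250:380],None,fx=5,fy=5,interpolation=cv2.INTER_CUBIC),"pics/top1.png")
print(manip.tip_reach, manip.get_state()["position"])
```

```text
168 [(np.int64(514), np.int64(-12), np.int64(239)), (np.int64(502), np.int64(-12), np.int64(243)), (np.int64(497), np.int64(-15), np.int64(245)), (np.int64(497), np.int64(-22), np.int64(243)), (np.int64(503), np.int64(-32), np.int64(239))] [39 42 46]
170 [(np.int64(516), np.int64(-13), np.int64(232)), (np.int64(501), np.int64(-11), np.int64(238)), (np.int64(497), np.int64(-15), np.int64(238)), (np.int64(499), np.int64(-23), np.int64(236)), (np.int64(508), np.int64(-35), np.int64(230))] [38 38 43]
172 [(np.int64(488), np.int64(2), np.int64(239)), (np.int64(522), np.int64(-23), np.int64(221)), (np.int64(501), np.int64(-18), np.int64(230)), (np.int64(508), np.int64(-28), np.int64(225)), (np.int64(506), np.int64(-34), np.int64(225))] [37 39 43]
174 [(np.int64(490), np.int64(1), np.int64(232)), (np.int64(493), np.int64(-7), np.int64(229)), (np.int64(497), np.int64(-16), np.int64(226)), (np.int64(506), np.int64(-27), np.int64(220)), (np.int64(506), np.int64(-34), np.int64(219))] [35 36 39]
176 [(np.int64(492), np.int64(0), np.int64(225)), (np.int64(487), np.int64(-4), np.int64(226)), (np.i
[... 3911 characters left out ...]
109]
208 [(np.int64(501), np.int64(-5), np.int64(118)), (np.int64(499), np.int64(-10), np.int64(118)), (np.int64(490), np.int64(-12), np.int64(122)), (np.int64(493), np.int64(-20), np.int64(118)), (np.int64(491), np.int64(-26), np.int64(118))] [100  98  99]
210 [(np.int64(503), np.int64(-6), np.int64(111)), (np.int64(496), np.int64(-9), np.int64(113)), (np.int64(493), np.int64(-14), np.int64(114)), (np.int64(493), np.int64(-20), np.int64(112)), (np.int64(492), np.int64(-27), np.int64(111))] [100 100 101]
[[516. -27. 172.]
 [507. -21. 171.]
 [506. -21. 165.]
 [502. -19. 160.]
 [506. -21. 152.]
 [508. -22. 144.]
 [508. -22. 137.]
 [507. -21. 132.]]
19.0 [516.28436365 -24.25065743 154.19020318]
```

View pics/top1.png

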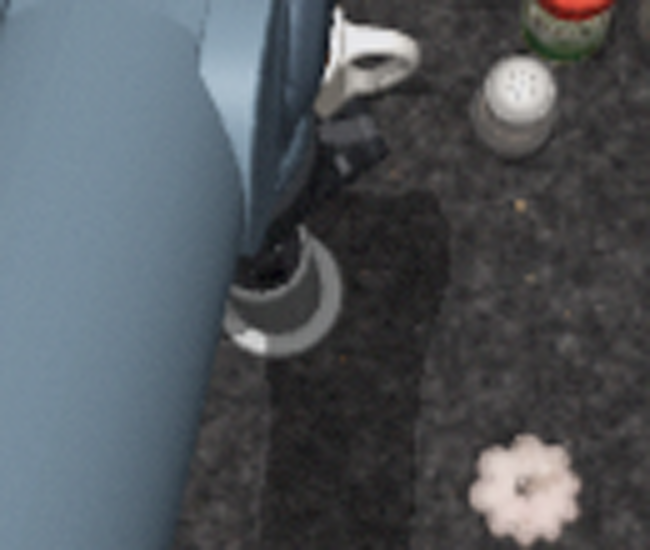

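Run:
```python
from h import *
z=np.load("scene0.npz"); W=z["W"]; im=z["im"]
for c in (36,40,95,98):
  print(c,[(r,*np.round(W[r,c]).astype(int).tolist(),int(im[r,c].mean())) for r in range(270,320,3) if np.isfinite(W[r,c]).all()])
s=manip.get_state(); print(s["position"],s["width"],s["clock"])
im,d,W=cloud("scene"); print(W[182:206:2,304].round())
save(np.hstack([cv2.resize(z["im"][230:330,0:120],None,fx=3.3,fy=3.3,interpolation=cv2.INTER_CUBIC),cv2.resize(im[130:230,240:360],None,fx=3.3,fy=3.3,interpolation=cv2.INTER_CUBIC)]),"pics/g2.png")
```

```text
36 [(270, 156, 659, 338, 40), (273, 158, 660, 332, 35), (276, 156, 661, 328, 40), (279, 174, 665, 311, 42), (282, 149, 663, 321, 45), (285, 151, 665, 315, 39), (288, 153, 667, 308, 44), (291, 154, 668, 302, 36), (294, 158, 670, 294, 36), (297, 167, 673, 282, 43), (300, 163, 674, 279, 64), (303, 161, 675, 275, 104), (306, 159, 676, 271, 127), (309, 160, 678, 264, 128), (312, 161, 680, 258, 95), (315, 519, 733, 0, 74), (318, 507, 733, 0, 59)]
40 [(270, 152, 652, 339, 42), (273, 156, 654, 331, 36), (276, 147, 655, 331, 39), (279, 148, 656, 325, 39), (282, 152, 658, 317, 40), (285, 150, 659, 313, 40), (288, 151, 661, 308, 46), (291, 617, 717, 2, 68), (294, 602, 718, 2, 68), (297, 178, 668, 273, 41), (300, 175, 669, 270, 26), (303, 171, 670, 266, 31), (306, 169, 672, 262, 21), (309, 164, 673, 260, 29), (312, 159, 674, 257, 71), (315, 161, 675, 250, 115), (318, 501, 724, 1, 70)]
95 [(270, 135, 572, 324, 39), (273, 134, 573, 319, 43), (276, 136, 574, 313, 49), (279, 152, 575, 297, 41), (282, 142, 576, 297, 37), (285, 139, 578, 293, 37), (288, 134, 579, 291, 38), (291, 141, 580, 281, 42), (2
[... 256 characters left out ...]
38), (273, 132, 568, 319, 41), (276, 134, 570, 312, 45), (279, 131, 571, 308, 47), (282, 133, 572, 302, 47), (285, 140, 573, 291, 40), (288, 139, 574, 286, 43), (291, 150, 575, 273, 36), (294, 140, 577, 274, 40), (297, 139, 578, 269, 42), (300, 139, 579, 263, 39), (303, 142, 580, 255, 42), (306, 143, 582, 248, 83), (309, 138, 583, 246, 83), (312, 459, 587, 1, 67), (315, 446, 589, 1, 70), (318, 433, 590, 3, 67)]
[516.28436365 -24.25065743 154.19020318] -0.0014734669023393657 5.25
[[507. -21. 196.]
 [507. -22. 189.]
 [506. -21. 184.]
 [503. -19. 179.]
 [507. -21. 171.]
 [508. -22. 163.]
 [506. -21. 158.]
 [510. -23. 150.]
 [506. -21. 145.]
 [509. -23. 137.]
 [504. -20. 133.]
 [502. -19. 128.]]
```

View pics/g2.png

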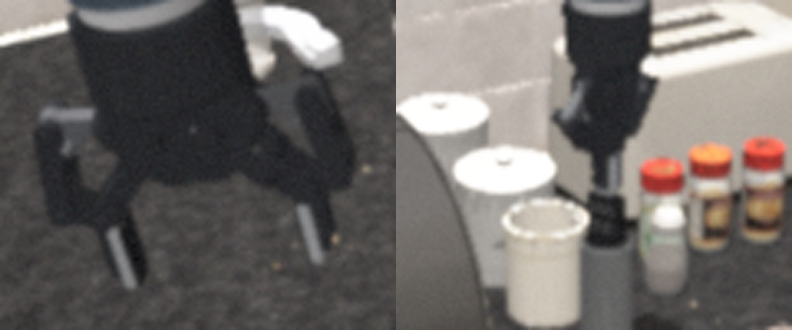

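The earlier picture (left) shows the open fingertips at z≈246 while the reported TCP was at 211. Both views agree that the fingers sit about 40 mm higher than the reported z. I'll open, go down another 40 mm while watching the force, and close again.

```bash
python3 -m pendant '0 0 0 0;0 0 0 0;0 0 0 0;0 0 0 0;0 0 0 0;0 0 -0.2 0;0 0 -0.3 0;0 0 -0.3 0;0 0 -0.2 0;0 0 -0.2 0' 0.5 60
python3 -m pendant '0 0 -0.2 0;0 0 -0.2 0;0 0 0 0;0 0 0 0;0 0 0 0;0 0 0 0;0 0 0 0;0 0 0 0;0 0 0 0;0 0 0 0' 0.5 60
python3 -m pendant '0 0 0 0;0 0 0 0;0 0 0 0;0 0 0 0;0 0 0 0;0 0 0 0;0 0 0 0;0 0 0 0;0 0 0 0;0 0 0 0' 1 80
```

```text
clock: 6.3
position: [515.9, -24.3, 123.3]
tcp_rot: [0.675, -3.067, 0.0]
wrist_force: [-0.5, -0.4, -0.2]
width: 0.494
finger_force: 0.0
clock: 7.3
position: [516.3, -24.2, 114.2]
tcp_rot: [-0.676, 3.068, -0.0]
wrist_force: [0.7, -0.7, -0.0]
width: 0.501
finger_force: 0.0
clock: 8.3
position: [516.5, -24.3, 114.3]
tcp_rot: [-0.676, 3.068, -0.0]
wrist_force: [0.4, 0.5, 1.5]
width: 0.155
finger_force: 77.8
```

```bash
python3 -m pendant '0 0 0.3 0;0 0 0.7 0;0 0 0.9 0;0 0 0.9 0;0 0 0.9 0;0 0 0.9 0;0 0 0.9 0;0 0 0.5 0;0 0 0.4 0;0 0 0 0'
python3 -m pendant '-0.1 -0.6 0 -0.01;-0.1 -0.8 0 -0.01;-0.1 -0.8 0 -0.01;-0.1 -0.8 0 -0.01;-0.1 -0.8 0 -0.01;-0.1 -0.8 0 -0.01;-0.1 -0.8 0 -0.01;-0.1 -0.8 0 -0.01;-0.1 -0.8 0 -0.01;-0.1 -0.8 0 -0.01'
python3 -m pendant '-0.1 -0.8 0 0;-0.1 -0.8 0 0;-0.1 -0.8 0 0;-0.05 -0.6 0 0;0 -0.4 0 0;0 0 0 0;0 0 0 0;0 0 0 0;0 0 0 0;0 0 0 0'
python3 - <<'E'
from h import *
a,_,W=cloud("scene");b,_,W2=cloud("top");np.savez("s1.npz",a=a,W=W,b=b,W2=W2)
save(cv2.resize(a[100:260,330:460],None,fx=3.7,fy=3.7,interpolation=cv2.INTER_CUBIC),"pics/above.png")
s=manip.get_state();print(s["position"],s["tcp_rot"],s["wrist_force"])
E
```

```text
clock: 9.3
position: [516.8, -24.3, 275.1]
tcp_rot: [-0.675, 3.066, -0.0]
wrist_force: [0.5, 0.5, -1.5]
width: 0.155
finger_force: 77.8
clock: 10.3
position: [491.1, -220.9, 274.2]
tcp_rot: [0.313, 3.126, -0.0]
wrist_force: [0.3, 0.1, -1.2]
width: 0.155
finger_force: 77.8
clock: 11.3
position: [482.9, -303.4, 274.2]
tcp_rot: [0.303, 3.127, 0.001]
wrist_force: [-0.2, -0.0, -0.9]
width: 0.156
finger_force: 77.9
[ 482.74288648 -303.76395254  274.21993523] [3.04062776e-01 3.12669173e+00 3.74889616e-04] [ 1.12581783  0.0218951  -0.76703163]
```

View pics/above.png

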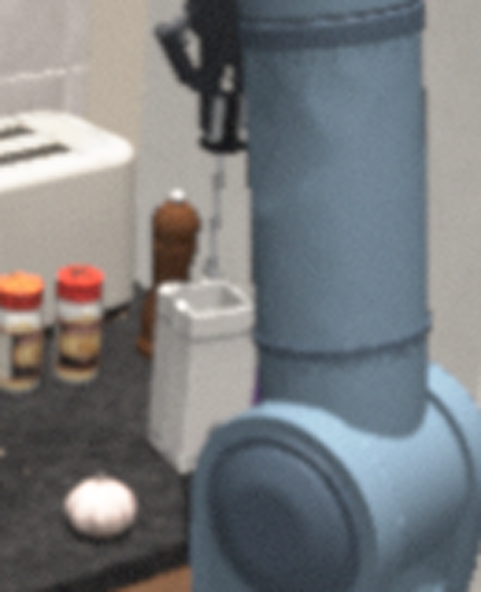

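Run:
```python
from h import *
z=np.load("s1.npz")
for k in("W","W2"):
  W=z[k];m=(abs(W[...,0]-482)<30)&(abs(W[...,1]+304)<30)&(W[...,2]>156)
  p=W[m]; print(k,len(p))
  for a in range(156,300,12):
    q=p[(p[:,2]>=a)&(p[:,2]<a+12)]
    if len(q): print(a,len(q),np.median(q,0).round(1),np.ptp(q,axis=0).round(0))
r=(abs(z["W"][...,0]-482)<45)&(abs(z["W"][...,1]+304)<45)&(abs(z["W"][...,2]-150)<5)
print("rim from scene",cv2.minAreaRect(z["W"][r][:,:2].astype(np.float32)))
```

```text
W 582
168 14 [ 476.4 -300.2  176.1] [24.  8.  7.]
180 8 [ 479.  -302.1  185. ] [9. 6. 9.]
192 8 [ 478.9 -304.   197.2] [7. 6. 9.]
204 8 [ 480.5 -303.2  210.9] [ 6.  5. 10.]
216 9 [ 478.9 -302.8  223.1] [6. 7. 9.]
228 8 [ 479.5 -302.9  234.4] [8. 9. 9.]
240 7 [ 479.6 -301.3  245.7] [5. 6. 8.]
252 11 [ 479.2 -304.   257.5] [10.  6. 10.]
264 6 [ 478.9 -303.7  268.8] [7. 2. 8.]
276 11 [ 472.1 -299.5  287.2] [40. 20. 12.]
288 46 [ 472.2 -295.8  291.2] [31. 36. 12.]
W2 3346
168 31 [ 479.4 -302.3  174.9] [24.  9. 10.]
180 5 [ 480.8 -301.1  187. ] [ 5.  3. 10.]
192 5 [ 482.  -300.1  196.6] [3. 2. 9.]
204 6 [ 480.6 -301.2  206.8] [6. 3. 8.]
216 7 [ 481.6 -300.2  218.1] [ 5.  4. 10.]
228 1 [ 479.9 -301.2  228.5] [0. 0. 0.]
276 26 [ 471.8 -290.2  287.2] [20. 20.  3.]
288 37 [ 471.1 -293.5  290. ] [20. 24. 12.]
rim from scene ((480.670166015625, -303.6078796386719), (68.4092788696289, 73.61235046386719), 78.933837890625)
```

```bash
python3 -m pendant '0 0 -0.3 0;0 0 -0.5 0;0 0 -0.5 0;0 0 -0.5 0;0 0 -0.5 0;0 0 -0.5 0;0 0 -0.3 0;0 0 -0.2 0;0 0 0 0;0 0 0 0'
python3 -m pendant '0 0 -0.1 0;0 0 -0.1 0;0 0 -0.1 0;0 0 -0.1 0;0 0 -0.1 0;0 0 0 0;0 0 0 0;0 0 0 0;0 0 0 0;0 0 0 0'
```

```text
clock: 12.4
position: [482.8, -304.5, 192.0]
tcp_rot: [0.306, 3.126, -0.001]
wrist_force: [0.1, 0.0, -0.4]
width: 0.151
finger_force: 77.9
clock: 13.4
position: [482.6, -304.3, 179.3]
tcp_rot: [0.305, 3.126, -0.0]
wrist_force: [0.4, -0.6, -1.2]
width: 0.15
finger_force: 77.9
```

```bash
python3 -m pendant '0 0 -0.08 0;0 0 -0.08 0;0 0 -0.08 0;0 0 0 0;0 0 0 0;0 0 0 0;0 0 0 0;0 0 0 0;0 0 0 0;0 0 0 0'
python3 -m pendant '0 0 -0.08 0;0 0 -0.08 0;0 0 0 0;0 0 0 0;0 0 0 0;0 0 0 0;0 0 0 0;0 0 0 0;0 0 0 0;0 0 0 0'
```

```text
clock: 14.4
position: [482.5, -304.3, 173.2]
tcp_rot: [0.305, 3.127, 0.0]
wrist_force: [-0.6, 0.2, -1.4]
width: 0.152
finger_force: 77.9
clock: 15.4
position: [482.6, -304.3, 169.2]
tcp_rot: [0.305, 3.127, -0.0]
wrist_force: [-0.5, 0.3, 0.5]
width: 0.152
finger_force: 78.1
```

```bash
python3 -m pendant '0 0 -0.08 0;0 0 -0.08 0;0 0 -0.08 0;0 0 -0.08 0;0 0 -0.08 0;0 0 0 0;0 0 0 0;0 0 0 0;0 0 0 0;0 0 0 0'
python3 - <<'E'
from h import *
f=[]
for i in range(3): manip.capture("top"); s=manip.get_state(); f.append(s["wrist_force"][2])
print(f,s["position"])
E
```

```text
clock: 16.4
position: [482.9, -304.5, 159.7]
tcp_rot: [0.305, 3.126, -0.0]
wrist_force: [-0.2, 1.0, 5.3]
width: 0.15
finger_force: 78.8
[np.float64(5.432773464843996), np.float64(5.492560860639371), np.float64(5.499200822305648)] [ 482.822127   -304.45181545  159.64944564]
```

```bash
python3 -m pendant '0 0 -0.07 0;0 0 -0.07 0;0 0 -0.07 0;0 0 -0.07 0;0 0 0 0;0 0 0 0;0 0 0 0;0 0 0 0;0 0 0 0;0 0 0 0'
python3 - <<'E'
from h import *
f=[]
for i in range(4): manip.capture("top"); s=manip.get_state(); f.append(s["wrist_force"][2])
print(np.mean(f),s["position"],s["moment"])
E
```

```text
clock: 17.55
position: [483.0, -304.6, 153.2]
tcp_rot: [0.305, 3.126, 0.0]
wrist_force: [-1.1, 1.8, 8.0]
width: 0.152
finger_force: 79.2
8.094612398922775 [ 482.961604   -304.55827295  153.2111028 ] [0.33444311 0.36105255 0.00167439]
```

```bash
python3 -m pendant '0 0 -0.01 -0.014;0 0 -0.01 -0.014;0 0 0 -0.014;0 0 0 -0.014;0 0 0 -0.014;0 0 0 -0.014;0 0 0 -0.014;0 0 0 -0.014;0 0 0 -0.014;0 0 0 -0.014'
python3 - <<'E'
from h import *
s=manip.get_state();print(s["wrist_force"],s["moment"])
E
python3 -m pendant '0 0 0 -0.014;0 0 0 -0.014;0 0 0 -0.013;0 0 0 -0.01;0 0 0 0;0 0 0 0;0 0 0 0;0 0 0 0;0 0 0 0;0 0 0 0'
python3 - <<'E'
from h import *
s=manip.get_state();print(s["wrist_force"],s["moment"],s["position"])
E
```

```text
clock: 18.75
position: [483.7, -305.5, 153.2]
tcp_rot: [1.611, 2.693, -0.0]
wrist_force: [-0.1, -0.3, 7.6]
width: 0.155
finger_force: 79.2
[-0.06483669 -0.25163845  7.61658415] [ 0.02913532  0.1436106  -0.00903317]
clock: 19.75
position: [483.8, -305.6, 153.2]
tcp_rot: [2.016, 2.405, 0.0]
wrist_force: [-0.1, 0.3, 8.1]
width: 0.156
finger_force: 79.2
[-0.10078877  0.25407058  8.11922191] [ 0.01083727  0.09026088 -0.00979141] [ 483.75054249 -305.6142463   153.15183273]
```

```bash
python3 -m pendant '0 0 0 -0.004;0 0 0 -0.004;0 0 0 0;0 0 0 0;0 0 0 0;0 0 0 0;0 0 0 0;0 0 0 0;0 0 0 0;0 0 0 0'
python3 - <<'E'
from h import *
s=manip.get_state();print(s["wrist_force"],s["moment"],s["position"],s["tcp_rot"])
E
```

```text
clock: 20.75
position: [483.7, -305.7, 153.2]
tcp_rot: [2.075, 2.354, 0.0]
wrist_force: [-0.2, 0.2, 8.2]
width: 0.155
finger_force: 79.2
[-0.23003314  0.16110052  8.22380721] [0.04368585 0.08170283 0.02300003] [ 483.70702104 -305.67189784  153.16803302] [2.07535469e+00 2.35380359e+00 2.77657876e-04]
```

```bash
python3 -m pendant '0 0 0 -0.004;0 0 0 -0.003;0 0 0 0;0 0 0 0;0 0 0 0;0 0 0 0;0 0 0 0;0 0 0 0;0 0 0 0;0 0 0 0'
python3 - <<'E'
from h import *
s=manip.get_state();print(s["wrist_force"],s["moment"],s["position"],s["tcp_rot"])
E
```

```text
clock: 21.75
position: [483.6, -305.6, 153.1]
tcp_rot: [2.127, 2.308, 0.0]
wrist_force: [-0.3, 0.5, 8.4]
width: 0.158
finger_force: 79.2
[-0.3256834   0.51630713  8.40020794] [ 0.03307644  0.17007185 -0.03781643] [ 483.56043755 -305.63854587  153.10155913] [2.12675118e+00 2.30788203e+00 1.30754788e-04]
```

```bash
python3 -m pendant '0 0 0.1 0;0 0 0.1 0;0 0 0.1 0;0 0 0.1 0;0 0 0.1 0;0 0 0.1 0;0 0 0.1 0;0 0 0.1 0;0 0 0.1 0;0 0 0.1 0'
python3 -m pendant '0 0 0.1 0;0 0 0.1 0;0 0 0.1 0;0 0 0.1 0;0 0 0.1 0;0 0 0 0;0 0 0 0;0 0 0 0;0 0 0 0;0 0 0 0'
python3 - <<'E'
from h import *
f=[]
for i in range(3): manip.capture("top"); s=manip.get_state(); f.append(s["wrist_force"])
print(np.mean(f,0),s["position"],s["moment"])
E
```

```text
clock: 22.75
position: [481.4, -303.0, 175.4]
tcp_rot: [-2.126, -2.308, 0.001]
wrist_force: [0.5, -1.0, -4.0]
width: 0.153
finger_force: 77.9
clock: 23.75
position: [482.4, -304.2, 189.1]
tcp_rot: [-2.129, -2.31, 0.0]
wrist_force: [-0.1, 0.5, -2.1]
width: 0.151
finger_force: 78.0
[-0.26524447 -0.33490682 -2.70440757] [ 482.49349554 -304.26150232  189.09734668] [-0.04457733 -0.02236778 -0.00426508]
```

```bash
python3 -m pendant '0 0 0.3 0;0 0 0.5 0;0 0 0.5 0;0 0 0.5 0;0 0 0.6 0;0 0 0.6 0;0 0 0.6 0;0 0 0.6 0;0 0 0.5 0;0 0 0.3 0'
python3 -m pendant '0 0 0 0;0 0.3 0 0;0 0.6 0 0;0 0.8 0 0;0 0.8 0 0;-0.1 0.8 0 0;-0.1 0.8 0 0;-0.1 0.8 0 0;-0.1 0.8 0 0;-0.1 0.8 0 0'
python3 -m pendant '-0.1 0.8 0 0;-0.1 0.8 0 0;-0.1 0.8 0 0;-0.1 0.8 0 0;-0.1 0.8 0 0;-0.1 0.8 0 0;-0.1 0.8 0 0;-0.1 0.8 0 0;-0.1 0.8 0 0;-0.1 0.8 0 0'
python3 -m pendant '-0.1 0.8 0 0;-0.1 0.8 0 0;0 0.8 0 0;0 0.6 0 0;0 0.5 0 0;0 0.2 0 0;0 0 0 0;0 0 0 0;0 0 0 0;0 0 0 0'
python3 - <<'E'
from h import *
a,_,W=cloud("scene"); s=manip.get_state(); print(s["position"],s["wrist_force"])
x,y=s["position"][:2]; m=(abs(W[...,0]-x)<32)&(abs(W[...,1]-y)<32)&(W[...,2]>130)&(W[...,2]<260)
v,u=np.where(m); print(u.min(),u.max(),v.min(),v.max(),np.percentile(W[m][:,2],[0,1,5]))
q=m&(a.mean(-1)>150); print("white low",np.percentile(W[q],[1,50,99],axis=0).round())
save(cv2.resize(a[130:290,150:330],None,fx=3.3,fy=3.3,interpolation=cv2.INTER_CUBIC),"pics/carry.png")
E
```

```text
clock: 24.9
position: [483.0, -304.7, 315.8]
tcp_rot: [2.128, 2.309, 0.001]
wrist_force: [-0.7, -0.3, -3.4]
width: 0.154
finger_force: 78.0
clock: 25.9
position: [469.1, -140.0, 313.3]
tcp_rot: [-2.124, -2.31, -0.005]
wrist_force: [0.5, 0.6, -3.6]
width: 0.15
finger_force: 78.1
clock: 26.9
position: [443.8, 58.9, 313.0]
tcp_rot: [-2.128, -2.309, 0.003]
wrist_force: [-0.1, 0.6, -3.2]
width: 0.155
finger_force: 78.1
clock: 27.9
position: [440.2, 149.9, 314.2]
tcp_rot: [-2.13, -2.308, -0.0]
wrist_force: [-0.8, 0.0, -3.3]
width: 0.153
finger_force: 78.0
[440.17332875 150.05341792 314.23631237] [ 0.38873627  1.19943968 -2.40934879]
249 269 183 218 [170.06712752 171.87011574 174.87612151]
white low [[411. 131. 173.]
 [421. 156. 213.]
 [462. 177. 230.]]
```

View pics/carry.png

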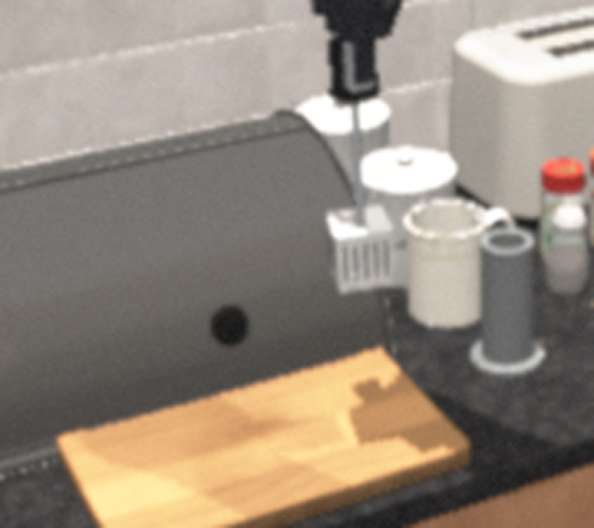

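The cartridge hangs upright from the key at crop (360,250), with its underside at about z=170, above the right part of the board. I'll lower it.

```bash
python3 -m pendant '0 0 -0.4 0;0 0 -0.7 0;0 0 -0.8 0;0 0 -0.8 0;0 0 -0.8 0;0 0 -0.7 0;0 0 -0.5 0;0 0 -0.3 0;0 0 -0.2 0;0 0 -0.1 0'
python3 -m pendant '0 0 -0.06 0;0 0 -0.06 0;0 0 -0.06 0;0 0 -0.06 0;0 0 0 0;0 0 0 0;0 0 0 0;0 0 0 0;0 0 0 0;0 0 0 0'
```

```text
clock: 28.95
position: [440.2, 150.9, 181.6]
tcp_rot: [2.129, 2.31, 0.0]
wrist_force: [-0.7, 0.3, -2.9]
width: 0.152
finger_force: 78.0
clock: 29.95
position: [440.0, 150.8, 175.7]
tcp_rot: [-2.129, -2.31, -0.0]
wrist_force: [0.2, -0.1, -1.8]
width: 0.149
finger_force: 78.0
```

```bash
python3 -m pendant '0 0 -0.06 0;0 0 -0.06 0;0 0 -0.06 0;0 0 -0.06 0;0 0 0 0;0 0 0 0;0 0 0 0;0 0 0 0;0 0 0 0;0 0 0 0'
python3 -m pendant '0 0 -0.06 0;0 0 -0.06 0;0 0 -0.06 0;0 0 0 0;0 0 0 0;0 0 0 0;0 0 0 0;0 0 0 0;0 0 0 0;0 0 0 0'
```

```text
clock: 30.95
position: [440.1, 150.8, 169.7]
tcp_rot: [-2.129, -2.31, -0.0]
wrist_force: [-0.7, -1.1, -2.9]
width: 0.154
finger_force: 78.0
clock: 31.95
position: [440.3, 150.8, 165.3]
tcp_rot: [2.129, 2.31, 0.001]
wrist_force: [-0.7, -0.9, 4.4]
width: 0.154
finger_force: 79.0
```

```bash
python3 -m pendant '0 0 -0.04 0;0 0 -0.04 0;0 0 -0.04 0;0 0 -0.04 0;0 0 0 0;0 0 0 0;0 0 0 0;0 0 0 0;0 0 0 0;0 0 0 0'
python3 - <<'E'
from h import *
f=[]
for i in range(4): manip.capture("top"); s=manip.get_state(); f.append(s["wrist_force"])
print(np.mean(f,0),s["position"],s["moment"])
E
```

```text
clock: 32.95
position: [440.4, 150.9, 161.6]
tcp_rot: [2.129, 2.31, 0.001]
wrist_force: [-1.8, -1.9, 7.2]
width: 0.151
finger_force: 79.5
[-1.61225876 -1.06468491  7.13515499] [440.39381225 150.84827838 161.58618656] [-0.31254617  0.49320762  0.02404349]
```

```bash
python3 -m pendant '0 0 -0.03 0;0 0 -0.03 0;0 0 0 0.01;0 0 0 0.014;0 0 0 0.014;0 0 0 0.014;0 0 0 0.014;0 0 0 0.014;0 0 0 0.014;0 0 0 0.014'
python3 - <<'E'
from h import *
s=manip.get_state();print(s["wrist_force"],s["moment"])
E
python3 -m pendant '0 0 0 0.014;0 0 0 0.014;0 0 0 0.014;0 0 0 0.014;0 0 0 0.014;0 0 0 0.012;0 0 0 0.004;0 0 0 0;0 0 0 0;0 0 0 0'
python3 - <<'E'
from h import *
f=[]
for i in range(3): manip.capture("top"); s=manip.get_state(); f.append(s["wrist_force"])
print(np.mean(f,0),s["position"],s["moment"],s["tcp_rot"])
E
```

```text
clock: 34.15
position: [442.0, 152.0, 160.9]
tcp_rot: [1.232, 2.887, 0.006]
wrist_force: [0.2, 0.5, 8.1]
width: 0.153
finger_force: 79.6
[0.22570302 0.54809087 8.09906702] [0.09881106 0.15581358 0.03037876]
clock: 35.15
position: [442.2, 152.2, 161.1]
tcp_rot: [0.422, 3.109, 0.006]
wrist_force: [-1.0, 0.6, 7.3]
width: 0.148
finger_force: 79.6
[ 0.29484494 -0.06882923  7.74011782] [442.1878727  152.27510869 161.07079983] [0.15745059 0.07187148 0.0313153 ] [0.42237512 3.10902967 0.00572147]
```

```bash
python3 -m pendant '0 0 0.05 0;0 0 0.05 0;0 0 0.05 0;0 0 0.05 0;0 0 0.05 0;0 0 0.05 0;0 0 0.05 0;0 0 0.05 0;0 0 0 0;0 0 0 0'
python3 - <<'E'
from h import *
f=[]
for i in range(5): manip.capture("top"); s=manip.get_state(); f.append(s["wrist_force"])
print(np.mean(f,0),s["position"],s["moment"],s["tcp_rot"])
E
```

```text
clock: 36.3
position: [439.2, 150.2, 169.1]
tcp_rot: [-0.423, -3.112, 0.002]
wrist_force: [-0.8, -0.6, -0.4]
width: 0.153
finger_force: 78.3
[ 0.14303321 -0.28614201 -0.8746927 ] [439.91382292 150.48600741 169.53570433] [-0.03645344  0.03793035  0.02760715] [-4.23122339e-01 -3.11267137e+00  8.10958064e-04]
```

```bash
python3 -m pendant '0 0 0.06 0;0 0 0.06 0;0 0 0.06 0;0 0 0.06 0;0 0 0.06 0;0 0 0.06 0;0 0 0.06 0;0 0 0.06 0;0 0 0 0;0 0 0 0'
python3 - <<'E'
from h import *
f=[]
for i in range(4): a,_,_=cloud("scene"); s=manip.get_state(); f.append(s["wrist_force"])
print(np.mean(f,0),s["position"])
save(cv2.resize(a[150:290,180:330],None,fx=4,fy=4,interpolation=cv2.INTER_CUBIC),"pics/free.png")
E
```

```text
clock: 37.55
position: [440.0, 150.8, 181.7]
tcp_rot: [-0.423, -3.113, -0.0]
wrist_force: [0.3, 0.3, -0.4]
width: 0.152
finger_force: 78.3
[-0.09812617 -0.13882815 -0.82717136] [439.98428605 150.69375371 181.59354467]
```

View pics/free.png

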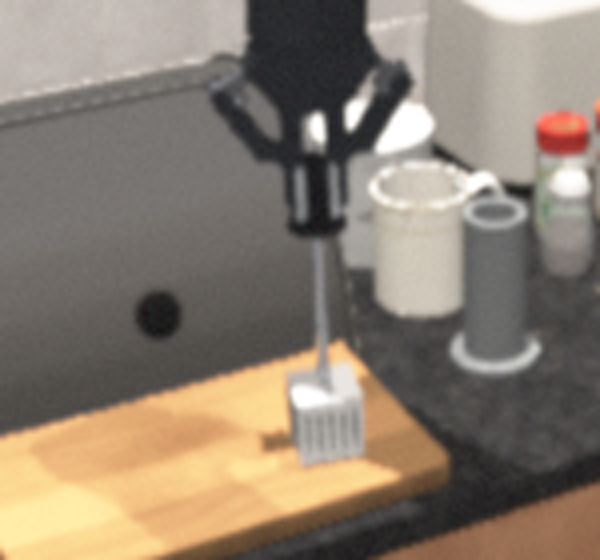

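The cartridge stands upright on the board at crop (325,415), and the key is free above it. Next I'll take the key back to the stand.

```bash
python3 -m pendant '0 0 0.2 0;0 0 0.3 0;0 0 0.4 0;0 0 0.5 0;0 0 0.5 0;0 0 0.5 0;0 0 0.5 0;0 0 0.3 0;0 0 0.2 0;0 0 0 0'
python3 -m pendant '0.2 -0.3 0 0.01;0.3 -0.7 0 0.01;0.3 -0.7 0 0.01;0.3 -0.7 0 0.01;0.3 -0.7 0 0.01;0.3 -0.7 0 0.01;0.3 -0.7 0 0.01;0.3 -0.7 0 0.01;0.3 -0.7 0 0.01;0.3 -0.7 0 0.01'
python3 -m pendant '0.15 -0.6 0 0.01;0 -0.1 0 0;0 0 0 0;0 0 0 0;0 0 0 0;0 0 0 0;0 0 0 0;0 0 0 0;0 0 0 0;0 0 0 0'
python3 - <<'E'
from h import *
p=[]
for i in range(3): a,_,W=cloud("scene"); p.append(manip.get_state()["position"])
print(np.mean(p,0))
x,y=516,-24
for lo,hi in((158,176),(180,265)):
  m=(abs(W[...,0]-x)<20)&(abs(W[...,1]-y)<25)&(W[...,2]>lo)&(W[...,2]<hi); print(m.sum(),np.median(W[m],0),W[m][:,2].min())
E
```

```text
clock: 38.75
position: [440.4, 150.9, 267.4]
tcp_rot: [0.423, 3.112, 0.001]
wrist_force: [-0.3, 0.1, -0.7]
width: 0.155
finger_force: 78.3
clock: 39.75
position: [512.2, -14.9, 265.9]
tcp_rot: [0.564, -3.089, 0.0]
wrist_force: [-0.4, 0.2, -1.1]
width: 0.153
finger_force: 78.4
clock: 40.75
position: [516.3, -31.7, 266.7]
tcp_rot: [-0.656, 3.072, 0.0]
wrist_force: [-0.2, -0.2, -0.9]
width: 0.155
finger_force: 78.3
[516.28432118 -31.76735975 266.67969095]
23 [514.21752461 -31.6935428  167.8117369 ] 161.8107075403958
83 [512.99115905 -30.62705918 221.75116625] 180.23640364494804
```

```bash
python3 -m pendant '0 0.15 0 0;0 0.16 0 0;0 0 -0.1 0;0 0 -0.3 0;0 0 -0.4 0;0 0 -0.4 0;0 0 -0.4 0;0 0 -0.4 0;0 0 -0.3 0;0 0 0 0'
python3 -m pendant '0 0 -0.3 0;0 0 -0.5 0;0 0 -0.6 0;0 0 -0.6 0;0 0 -0.6 0;0 0 -0.5 0;0 0 -0.3 0;0 0 -0.15 0;0 0 0 0;0 0 0 0'
python3 -m pendant '0 0 -0.08 0;0 0 -0.07 0;0 0 -0.05 0;0 0 0 0;0 0 0 0;0 0 0 0;0 0 0 0;0 0 0 0;0 0 0 0;0 0 0 0'
```

```text
clock: 41.9
position: [515.1, -24.1, 207.6]
tcp_rot: [0.655, -3.069, 0.0]
wrist_force: [-0.9, -1.2, -0.8]
width: 0.151
finger_force: 78.3
clock: 42.9
position: [516.9, -24.1, 120.9]
tcp_rot: [-0.656, 3.071, -0.0]
wrist_force: [-0.5, -0.1, -1.1]
width: 0.155
finger_force: 78.3
clock: 43.9
position: [516.3, -24.0, 115.4]
tcp_rot: [0.656, -3.072, -0.0]
wrist_force: [-0.3, -0.3, -0.6]
width: 0.154
finger_force: 78.3
```

Nearly seated, with 1 mm left. I'll ease down, then release partway open and retreat upward.

```bash
python3 -m pendant '0 0 -0.03 0;0 0 -0.03 0;0 0 0 0;0 0 0 0;0 0 0 0;0 0 0 0;0 0 0 0;0 0 0 0;0 0 0 0;0 0 0 0'
python3 -m pendant '0 0 0 0;0 0 0 0;0 0 0 0;0 0 0 0;0 0 0 0;0 0 0 0;0 0 0 0;0 0 0 0;0 0 0 0;0 0 0 0' 0.5 60
python3 -m pendant '0 0 0.2 0;0 0 0.4 0;0 0 0.5 0;0 0 0.6 0;0 0 0.6 0;0 0 0.6 0;0 0 0.6 0;0 0 0.6 0;0 0 0.6 0;0 0 0.4 0'
python3 - <<'E'
from h import *
s=manip.get_state(); print(s["position"],s["wrist_force"])
a,_,W=cloud("scene"); b,_,W2=cloud("top")
save(np.hstack([cv2.resize(a[150:290,200:370],(560,461),interpolation=cv2.INTER_CUBIC)]),"pics/end.png")
E
```

```text
clock: 44.9
position: [516.4, -24.0, 114.3]
tcp_rot: [0.657, -3.072, -0.001]
wrist_force: [-2.8, 0.5, 5.6]
width: 0.153
finger_force: 79.1
clock: 45.9
position: [516.3, -24.0, 113.9]
tcp_rot: [0.657, -3.072, 0.0]
wrist_force: [-0.0, -0.3, 0.0]
width: 0.502
finger_force: 0.0
clock: 46.9
position: [516.9, -24.0, 243.2]
tcp_rot: [-0.656, 3.071, 0.0]
wrist_force: [-0.4, 0.5, -0.3]
width: 0.502
finger_force: 0.0
[516.88448982 -24.02707536 243.1780603 ] [-0.35606708  0.48277936 -0.27438256]
```

View pics/end.png

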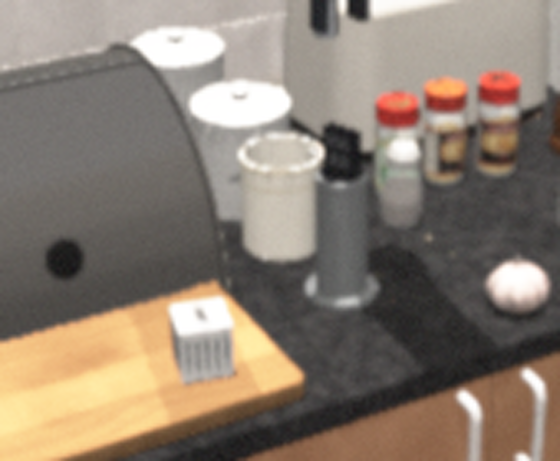

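The key hangs in its stand at (343,150) and the cartridge stands upright on the board at (203,340). The mug, salt shaker and garlic look undisturbed, and the gripper is clear.

```bash
python3 -c "
from workcell import manip
print(manip.sign_off())"
```

```text
the job is handed in; nothing more can be done
None
```

The job is handed in at about 47 s: the cartridge stands upright on the chopping board, the key hangs in its stand again, and the mug, salt shaker and garlic look unmoved in the last picture.

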